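Put the scale's round test weights back in their box

TASK

Put the four round test weights back into the wooden weight box, each standing upright in the round well made for its size (the smallest weight in the smallest well, and so on up to the largest). The two square weights belong to another set: leave them standing where they are.

Things in the scene. Friction and masses are not known exactly. Their poses are not given: they have to be found in the camera images.
- weight_xl: largest round weight: upright plain steel cylinder with a darker shoulder round the knob, body 56 mm diameter and 40 mm high, with a straight round knob on top for gripping, 22 mm diameter, from 43 to 65 mm above the underside (3 mm narrower neck below it). About 0.8 kg. Origin: centre of its underside; z up along its axis
- weight_l: second largest round weight, same form: body 46 mm diameter, 34 mm high; knob 20 mm diameter, from 37 to 59 mm above the underside. About 0.5 kg. Origin: centre of its underside; z up
- weight_m: third round weight, same form: body 36 mm diameter, 28 mm high; knob 17 mm diameter, from 31 to 53 mm above the underside. About 0.24 kg. Origin: centre of its underside; z up
- weight_s: smallest round weight, same form: body 26 mm diameter, 22 mm high; knob 14 mm diameter, from 25 to 47 mm above the underside. About 0.1 kg. Origin: centre of its underside; z up
- block_big: larger square weight, does not belong in the box: same steel and same kind of round knob, but the body is square seen from above, 50 x 50 mm and 36 mm high; 61 mm high in all. Origin: centre of its underside; x and y along its sides, z up
- block_small: smaller square weight, does not belong in the box: square body 38 x 38 mm and 30 mm high; 55 mm high in all. Origin: centre of its underside; x and y along its sides, z up
- well_xl: well for the largest round weight: a pale wooden block 90 x 90 x 18 mm with one round well from above, 72 mm diameter and 12 mm deep; one of four such blocks, side by side two by two (centres 92 mm apart) in a fixed dark wooden tray, in an order that changes. Origin: centre of the block's underside, 6 mm above the table; the well's floor is 6 mm and its mouth 18 mm above the origin; x and y along its sides, z up. Fixed
- well_l: well for the second largest round weight: same block, well of 62 mm diameter, 12 mm deep; origin, floor and mouth as for the largest well. Fixed
- well_m: well for the third round weight: same block, well of 52 mm diameter, 12 mm deep; origin, floor and mouth as for the largest well. Fixed
- well_s: well for the smallest round weight: same block, well of 42 mm diameter, 12 mm deep; origin, floor and mouth as for the largest well. Fixed
Things that resemble listed ones, but are neither listed nor needed, are in the scene too. Leave any blue or turquoise look-alike of the weight_s alone.

How it is judged:
By the outcome, as a careful person would: the job done as asked, in the order asked, and still so for the second after the job is handed in, with the robot touching nothing.
It also fails if it takes over 109 s, if anything falls off the work surface, if the arm or the gripper's body presses on something with over 40 N, if the wrist force passes 120 N, or if a joint passes its speed limit or range.

ROBOT

A 7-joint arm with a two-finger parallel gripper is mounted at the origin on a cart in front of the work surface, level with it; the furniture and walls round the work are solid. World frame = base frame: x ahead of the robot, y to its left, z up, the work surface at z = 0. Lengths are in m, angles in rad, forces in N, time in s.
With the tool pointing down it reaches from about 0.35 to 0.9 m from the base axis. Payload 8.1 kg.
Tool frame: the origin (TCP) lies midway between the tips of the shut fingers; the grasp point (between the pads) lies 19 mm behind it; z points along the fingers, y is the line along which they close (so a half turn about z gives the same grasp; the last joint's range is limited). The gripper opens to 92 mm and grips with 3 to 60 N. Pads are 19 mm wide; open, the fingers measure 130 mm over their backs; the gripper's body (75 mm by 190 mm) begins 47 mm behind the grasp point.
Start: joints at [-1.315, 0.434, 0.025, 1.573, -0.012, 1.134, -0.075], TCP at [0.219, 0.585, 0.227] pointing down, gripper open.
Joint ranges: [-2.62, 2.62], [-0.44, 2.09], [-1.27, 1.32], [0.08, 2.57], [-1.32, 4.46], [0.12, 2], [-2.74, 2.74]. Speed limits (rad/s): [2.22, 2.22, 3.01, 3.01, 3.14, 3.14, 3.14].

INTERFACE

Orientations are given as a rotation vector (axis times angle).
In Python, from cell import arm gives the robot as it stands.
- The arm moves only by the tool arm_command, never from a script. Its arguments are lists of equal length, an entry for each row: "dp": the shift along the tool's x, y, z in units of 25 mm (1.0 is 25 mm), a list of three; "angular": the turn, a rotation vector about the tool's x, y, z in units of 0.15 rad (1.0 is 0.15 rad), a list of three; "claw": the opening, from 0 (shut) to 1 (fully open). In form: {"dp": [[x, y, z], ...], "angular": [[rx, ry, rz], ...], "claw": [claw, ...]}. A call has 1 to 10 rows; each row shifts and turns the commanded pose from where the row before left it, along the tool's axes as they then stand; what a row does not reach is not made up. A row lasts 1/10 s, in which the tool goes at most 50 mm and 8.59 degrees, less where a joint would pass 70% of its speed; a pose out of reach is approached as far as the arm can. A call with a number of a shift or a turn outside -1 to 1 is refused whole. A call with a gripper value outside its range is refused whole. The fingers move at their own pace and stop on an object; "force" is the grip in N (left out, the last holds). Time passes only in rows, so rows that do not move let the fingers close. It gives the time, the measured TCP pose, the force, the opening and the grip force at its end, in the units of the state.
- arm.observe(): the state, without advancing time (a new reading comes with each control period).
- arm.get_image(name): name is "scene" or "top" or "wrist"; returns a dict with "frame" (400x640x3 uint8, red, green, blue), "z_map" (400x640 float32, m along the optical axis (not along the pixel's ray), 0 where there is no reading), "K" (3x3 intrinsics, pixels), "R" (3x3) and "t" (3): a world point X has camera coordinates R X + t. Camera axes: x right, y down, z forward; pixel columns grow to the right and rows downward; lengths in m; the calibration is good to about 2 mm. A picture is of the moment at which its call begins.
- arm.sign_off(): hands the job in; it is judged then, once.
The state is a dict: "clock": time; "joints": joint angles; "dq": joint speeds; "joint_efforts": joint torques, N m; "position": TCP position; "ee_rot": TCP orientation; "force": force on the tool from outside, world axes, zero at the start; "ft_torque": the same for the moment, N m; "width": opening from 0.0 (shut) to 1.0 (fully open); "gripper_force": force on a finger pad.
Only numpy, scipy, OpenCV 4.12 (cv2) and the standard library are available. Lean on these libraries where they do the work, as an engineer would, in place of code of your own. Each camera call takes 0.05 s, during which the arm holds its last target. There are 200 camera calls.

## Working session

There is one attempt and no reset: what is moved stays moved. The work goes in short steps, Python scripts to look and compute and a tool call to move; the robot and the scene stay as the last step left them, time stands still between calls to the robot, and variables do not carry over. Pictures are saved under pics/ and viewed, at most 14 in all, crops included, and the job is handed in when it is done.

Besides the shell and the picture viewer there is one more tool, called after ">>>" in YAML: its name, and indented under it one key for each argument. arm_command: Moves the arm, as the interface text tells. Its arguments: {"type":"object","properties":{"dp":{"type":"array","items":{"type":"array","items":{"type":"number"}}},"angular":{"type":"array","items":{"type":"array","items":{"type":"number"}}},"claw":{"type":"array","items":{"type":"number"}},"force":{"type":"number"}},"required":["dp","angular","claw"]}

```bash
mkdir -p pics; cat > h.py <<'E'
import numpy as np, cv2, pickle
from cell import arm
def grab(n):
    im=arm.get_image(n); pickle.dump(im,open(f'pics/{n}.pkl','wb')); return im
def load(n): return pickle.load(open(f'pics/{n}.pkl','rb'))
def save(im,f,box=None,s=1):
    a=im['frame'][:,:,::-1]
    if box: a=a[box[1]:box[3],box[0]:box[2]]
    cv2.imwrite(f,cv2.resize(a,None,fx=s,fy=s,interpolation=cv2.INTER_CUBIC))
def ray(im,u,v,z):
    d=im['R'].T@np.linalg.solve(im['K'],[u,v,1.]); c=-im['R'].T@im['t']
    return c+d*(z-c[2])/d[2]
def pts(im):
    h,w=im['z_map'].shape; u,v=np.meshgrid(np.arange(w),np.arange(h))
    p=np.stack([u,v,np.ones_like(u)],-1)@np.linalg.inv(im['K']).T*im['z_map'][...,None]
    return (p-im['t'])@im['R']
E
python3 - <<'E'
from h import *
for n in('top','scene'):
    im=grab(n); save(im,f'pics/{n}1.png',s=1.25); print(n,-im['R'].T@im['t'],im['K'][0,0],im['R'].round(2).tolist())
print(arm.observe())
E
```

```text
top [0.2217722  0.00605705 1.22855651] 487.8794767681951 [[0.01, -1.0, 0.0], [-0.98, -0.01, -0.21], [0.21, -0.0, -0.98]]
scene [-0.15622782 -0.56974501  0.47303683] 362.05604165342857 [[0.67, -0.74, -0.02], [-0.35, -0.3, -0.89], [0.65, 0.6, -0.46]]
{'clock': 0.1, 'joints': array([-1.31463738,  0.43511367,  0.02498623,  1.57398052, -0.01162915,
        1.13401767, -0.07510366]), 'dq': array([-0.00078279, -0.00308034,  0.00136847, -0.00288593,  0.00026167,
        0.00098419, -0.0005554 ]), 'joint_efforts': array([ 4.66326484e-03, -6.69129181e+01,  9.88865867e-01, -3.15146935e+01,
       -6.04262017e-02,  3.74568428e-02,  6.64813911e-05]), 'position': array([0.21933355, 0.58476823, 0.22605811]), 'ee_rot': array([-5.60643685e-01, -3.09101649e+00,  2.14640127e-03]), 'force': array([1.00352107, 0.19088548, 0.606976  ]), 'ft_torque': array([ 0.0430355 ,  0.02528301, -0.03708891]), 'gripper_force': 0.0, 'width': 1.0010551971478385}
```

View pics/top1.png

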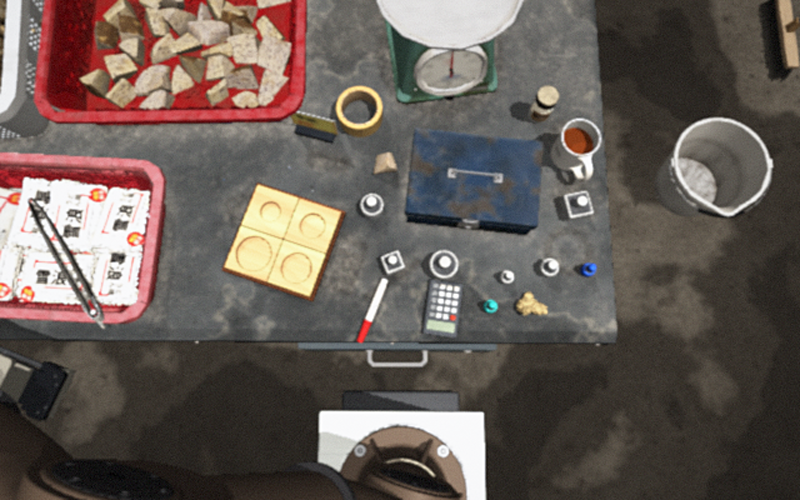

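View pics/scene1.png

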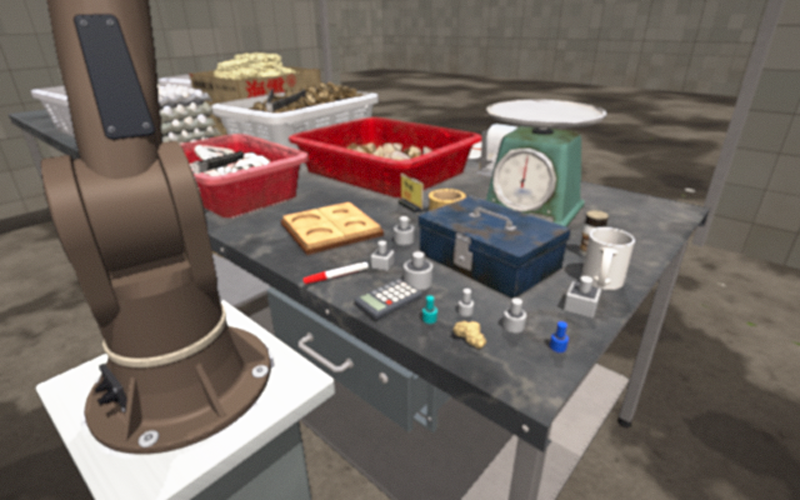

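The top view (1.25x pixels) shows the round weights at L (371,204), XL (443,264), M (549,267) and S (507,276). The square ones are at (392,261) and (579,204), and the blue and turquoise look-alikes at (590,269) and (490,306). The box is around (285,240), with its largest well at lower left. The weights to move are the bare-steel ones with round bodies, so I'll measure those and enlarge them to confirm.

```bash
python3 - <<'E'
from h import *
im=load('top'); P=pts(im)
H={'xl':(443,264,.065,.040),'l':(371,204,.059,.034),'m':(549,267,.053,.028),'s':(507,276,.047,.022),'bs':(392,261,.055,.03),'bb':(579,204,.061,.036)}
for n,(u,v,h,b) in H.items():
    u/=1.25;v/=1.25
    uu,vv=np.meshgrid(np.arange(640),np.arange(400)); near=(np.hypot(uu-u,vv-v)<22)
    k=near&(abs(P[...,2]-h)<.005); nb,lab,st,c=cv2.connectedComponentsWithStats(k.astype('u1'))
    i=1+np.argmin(np.hypot(*(c[1:]-[u,v]).T)); q=P[lab==i]
    body=near&(abs(P[...,2]-b)<.004); r=P[body]
    g=ray(im,*c[i],h)
    print(n,'px',c[i].round(1),len(q),'zmed',np.median(q[:,2]).round(4),'ray',g.round(4),'mid',((q.max(0)+q.min(0))/2).round(4),'bodyext',np.ptp(r,axis=0).round(3), 'bodymid',((r.max(0)+r.min(0))/2).round(4), 'r',np.hypot(*g[:2]).round(3))
# wells: floor at .012 inside box, mouth .024
x0,y0,x1,y1=170,140,285,245
Z=P[y0:y1,x0:x1,2]
wood=cv2.inRange(cv2.cvtColor(im['frame'],cv2.COLOR_RGB2HSV),(8,60,110),(30,255,255))[y0:y1,x0:x1]>0
fl=(abs(Z-.012)<.005)&wood
fl=cv2.morphologyEx(fl.astype('u1'),cv2.MORPH_OPEN,np.ones((3,3)))
nb,lab,st,c=cv2.connectedComponentsWithStats(fl)
for i in range(1,nb):
    if st[i,4]>60:
        q=P[y0:y1,x0:x1][lab==i]; e=cv2.minEnclosingCircle(q[:,:2].astype('f4'))
        print('well',c[i]+[x0,y0],st[i,4],'z',np.median(q[:,2]).round(4),'mean',q.mean(0).round(4),'circ',np.round(e[0],4),2*e[1])
m=wood&(abs(Z-.024)<.006); q=P[y0:y1,x0:x1][m]; print('rect',cv2.minAreaRect(q[:,:2].astype('f4')),np.median(q[:,2]))
save(im,'pics/crop.png',(170,130,490,260),2.5)
E
```

```text
xl px [355.9 209.1] 58 zmed 0.0645 ray [ 0.4332 -0.0824  0.065 ] mid [ 0.4334 -0.0828  0.0643] bodyext [0.054 0.052 0.008] bodymid [ 0.4345 -0.0834  0.04  ] r 0.441
l px [297.1 160.5] 44 zmed 0.0575 ray [0.5562 0.0624 0.059 ] mid [0.5566 0.0626 0.0591] bodyext [0.043 0.043 0.008] bodymid [0.5568 0.0624 0.034 ] r 0.56
m px [442.1 211.5] 37 zmed 0.0529 ray [ 0.431  -0.2944  0.053 ] mid [ 0.43   -0.2946  0.0526] bodyext [0.033 0.034 0.008] bodymid [ 0.4305 -0.2941  0.0279] r 0.522
s px [407.5 219.3] 26 zmed 0.0462 ray [ 0.412  -0.2101  0.047 ] mid [ 0.4119 -0.2102  0.0472] bodyext [0.061 0.063 0.008] bodymid [ 0.3941 -0.2136  0.0219] r 0.462
bs px [314.  207.2] 34 zmed 0.0544 ray [0.4389 0.0192 0.055 ] mid [0.4395 0.0192 0.0547] bodyext [0.046 0.045 0.008] bodymid [0.4393 0.0195 0.0302] r 0.439
bb px [465.6 160.4] 45 zmed 0.0602 ray [ 0.5589 -0.3565  0.061 ] mid [ 0.5596 -0.3564  0.0602] bodyext [0.082 0.059 0.008] bodymid [ 0.5718 -0.3565  0.036 ] r 0.663
well [216.68867925 166.6509434 ] 106 z 0.0116 mean [0.5516 0.2717 0.0117] circ [0.5485 0.2728] 0.03782385215163231
well [248.46728972 180.89252336] 214 z 0.0118 mean [0.5144 0.1883 0.0118] circ [0.517  0.1854] 0.05033382028341293
well [203.17383178 202.74953271] 535 z 0.0116 mean [0.4566 0.3011 0.0116] circ [0.457  0.3004] 0.07144394516944885
well [237.19664269 213.83453237] 417 z 0.0112 mean [0.4287 0.2136 0.0115] circ [0.4287 0.2133] 0.0611913725733757
rect ((0.4853023290634155, 0.24228224158287048), (0.18499326705932617, 0.19273288547992706), 71.88482666015625) 0.023347163293291253
```

View pics/crop.png

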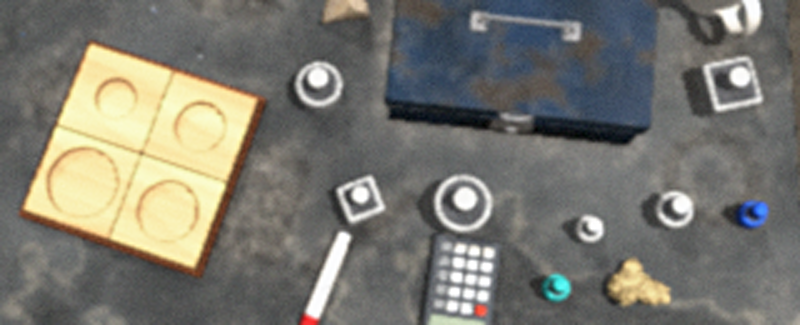

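```bash
python3 - <<'E'
from h import *
P=pts(load('top'))
for n,(a,b,c,d) in {'toolbox':(325,100,435,182),'mug':(440,90,485,150),'pinktray':(0,120,135,262)}.items():
    q=P[b:d,a:c].reshape(-1,3); t=q[(q[:,2]>.07)&(q[:,2]<.35)]
    if len(t): print(n,t.min(0).round(3),t.max(0).round(3),np.percentile(t[:,2],95))
E
```

```text
toolbox [ 0.497 -0.276  0.07 ] [ 0.698 -0.007  0.118] 0.09722887463476784
mug [ 0.606 -0.389  0.07 ] [ 0.719 -0.312  0.102] 0.09783452869299172
pinktray [0.298 0.452 0.07 ] [0.629 0.798 0.157] 0.12849708980101032
```

>>> arm_command:
  dp:
    - [0,0,0]
    - [0,0,0]
    - [0,0,0]
    - [0,0,0]
    - [0,0,0]
    - [0,0,0]
    - [0,0,0]
    - [0,0,0]
    - [0,0,0]
  angular:
    - [0,0,1]
    - [0,0,1]
    - [0,0,1]
    - [0,0,1]
    - [0,0,1]
    - [0,0,1]
    - [0,0,1]
    - [0,0,1]
    - [0,0,0.08]
  claw: [0.5,0.5,0.5,0.5,0.5,0.5,0.5,0.5,0.5]

```text
clock: 1.0
position: [0.2192, 0.585, 0.2263]
ee_rot: [2.224, 2.218, -0.001]
force: [-0.8, 0.0, 0.6]
width: 0.5
gripper_force: 0.0
```

>>> arm_command:
  dp:
    - [-1,0.64,0]
    - [-1,0.64,0]
    - [-1,0.64,0]
    - [-1,0.64,0]
    - [-1,0.64,0]
    - [-1,0.64,0]
    - [-1,0.64,0]
    - [-1,0.64,0]
    - [-1,0.64,0]
    - [-1,0.64,0]
  angular:
    - [0,0,0]
    - [0,0,0]
    - [0,0,0]
    - [0,0,0]
    - [0,0,0]
    - [0,0,0]
    - [0,0,0]
    - [0,0,0]
    - [0,0,0]
    - [0,0,0]
  claw: [0.5,0.5,0.5,0.5,0.5,0.5,0.5,0.5,0.5,0.5]

```text
clock: 2.0
position: [0.3799, 0.334, 0.2267]
ee_rot: [2.216, 2.226, -0.0]
force: [-0.2, -0.1, 0.1]
width: 0.499
gripper_force: 0.0
```

>>> arm_command:
  dp:
    - [-1,0.64,0]
    - [-1,0.64,0]
    - [-1,0.64,0]
    - [-1,0.64,0]
    - [-1,0.64,0]
    - [-1,0.64,0]
    - [-1,0.64,0]
    - [-1,0.64,0]
    - [-1,0.64,0]
    - [-1,0.64,0]
  angular:
    - [0,0,0]
    - [0,0,0]
    - [0,0,0]
    - [0,0,0]
    - [0,0,0]
    - [0,0,0]
    - [0,0,0]
    - [0,0,0]
    - [0,0,0]
    - [0,0,0]
  claw: [0.5,0.5,0.5,0.5,0.5,0.5,0.5,0.5,0.5,0.5]

```text
clock: 3.0
position: [0.5398, 0.0841, 0.2266]
ee_rot: [-2.216, -2.226, 0.0]
force: [-0.0, 0.5, 0.4]
width: 0.5
gripper_force: 0.0
```

>>> arm_command:
  dp:
    - [-0.86,0.67,0]
    - [0,0,1]
    - [0,0,1]
    - [0,0,1]
    - [0,0,1]
    - [0,0,1]
    - [0,0,1]
    - [0,0,0.8]
    - [0,0,0.4]
    - [0,0,0.26]
  angular:
    - [0,0,0]
    - [0,0,0]
    - [0,0,0]
    - [0,0,0]
    - [0,0,0]
    - [0,0,0]
    - [0,0,0]
    - [0,0,0]
    - [0,0,0]
    - [0,0,0]
  claw: [0.5,0.5,0.5,0.5,0.5,0.5,0.5,0.5,0.5,0.5]

```text
clock: 4.0
position: [0.5559, 0.0636, 0.0395]
ee_rot: [-2.219, -2.223, 0.001]
force: [-0.3, 0.1, -0.2]
width: 0.5
gripper_force: 0.0
```

>>> arm_command:
  dp:
    - [0,0,0]
    - [0,0,0]
    - [0,0,0]
    - [0,0,0]
    - [0,0,0]
    - [0,0,0]
  angular:
    - [0,0,0]
    - [0,0,0]
    - [0,0,0]
    - [0,0,0]
    - [0,0,0]
    - [0,0,0]
  claw: [0,0,0,0,0,0]
  force: 35

```text
clock: 4.6
position: [0.5572, 0.0638, 0.0409]
ee_rot: [2.221, 2.221, 0.003]
force: [1.7, -0.3, 3.8]
width: 0.209
gripper_force: 35.0
```

>>> arm_command:
  dp:
    - [0,0,-0.6]
    - [0,0,-1]
    - [0,0,-1]
    - [0,0,-1]
    - [1,-0.86,0]
    - [1,-0.86,0]
    - [1,-0.86,0]
    - [1,-0.86,0]
    - [1,-0.86,0]
    - [0.97,-0.83,0]
  angular:
    - [0,0,0]
    - [0,0,0]
    - [0,0,0]
    - [0,0,0]
    - [0,0,0]
    - [0,0,0]
    - [0,0,0]
    - [0,0,0]
    - [0,0,0]
    - [0,0,0]
  claw: [0,0,0,0,0,0,0,0,0,0]

```text
clock: 5.6
position: [0.4258, 0.2134, 0.1296]
ee_rot: [-2.221, -2.221, 0.003]
force: [-0.1, 0.4, -4.6]
width: 0.205
gripper_force: 35.0
```

```bash
python3 - <<'E'
from h import *
print(arm.observe()['position'],arm.observe()['force']); im=grab('wrist'); save(im,'pics/w1.png')
save(grab('scene'),'pics/s2.png',(180,80,500,290),2)
E
```

```text
[0.42579966 0.21340415 0.12963707] [-0.0938851   0.41259045 -4.60919423]
```

View pics/s2.png

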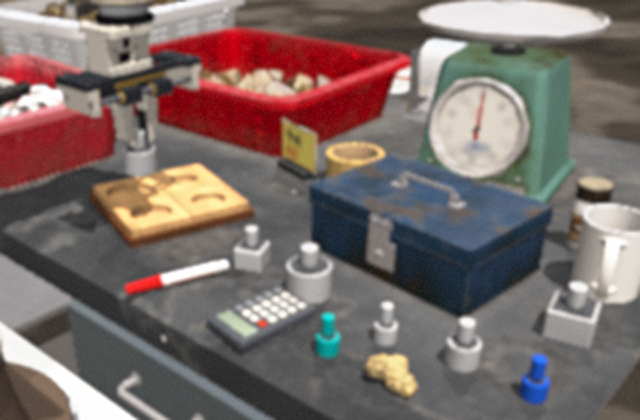

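The picture shows L held upright over the box (crop pixel 140,160). I'll lower it into its well.

>>> arm_command:
  dp:
    - [0,0.06,0.6]
    - [0,0,1]
    - [0,0,0.8]
    - [0,0,0.4]
    - [0,0,0.2]
    - [0,0,0]
  angular:
    - [0,0,0]
    - [0,0,0]
    - [0,0,0]
    - [0,0,0]
    - [0,0,0]
    - [0,0,0]
  claw: [0,0,0,0,0,0]

```text
clock: 6.3
position: [0.4293, 0.2125, 0.0549]
ee_rot: [-2.222, -2.221, 0.002]
force: [0.4, 0.1, -4.4]
width: 0.206
gripper_force: 35.0
```

>>> arm_command:
  dp:
    - [0,0,0.08]
    - [0,0,0]
    - [0,0,0]
  angular:
    - [0,0,0]
    - [0,0,0]
    - [0,0,0]
  claw: [0,0,0]

```text
clock: 6.6
position: [0.4298, 0.2132, 0.0537]
ee_rot: [2.221, 2.221, 0.002]
force: [-0.1, 0.4, -4.2]
width: 0.205
gripper_force: 35.0
```

>>> arm_command:
  dp:
    - [0,0,0.05]
    - [0,0,0]
    - [0,0,0]
    - [0,0,0]
    - [0,0,-0.5]
    - [0,0,-1]
    - [0,0,-1]
    - [0,0,-0.6]
  angular:
    - [0,0,0]
    - [0,0,0]
    - [0,0,0]
    - [0,0,0]
    - [0,0,0]
    - [0,0,0]
    - [0,0,0]
    - [0,0,-0.47]
  claw: [0,0.4,0.4,0.4,0.4,0.4,0.4,0.4]

```text
clock: 7.4
position: [0.4302, 0.2131, 0.1319]
ee_rot: [2.141, 2.298, 0.003]
force: [-0.1, 0.5, 0.2]
width: 0.401
gripper_force: 0.0
```

>>> arm_command:
  dp:
    - [0,0,0]
    - [0,0,0]
    - [0,0,0]
    - [0,0,0]
    - [0,0,0]
    - [0,0,0]
    - [0,0,0]
    - [0,0,0]
    - [0,0,0]
    - [0,0,0]
  angular:
    - [0,0,-1]
    - [0,0,-1]
    - [0,0,-1]
    - [0,0,-1]
    - [0,0,-1]
    - [0,0,-1]
    - [0,0,-1]
    - [0,0,-1]
    - [0,0,-1]
    - [0,0,-1]
  claw: [0.5,0.5,0.5,0.5,0.5,0.5,0.5,0.5,0.5,0.5]

```text
clock: 8.4
position: [0.4297, 0.2127, 0.1304]
ee_rot: [-0.008, 3.141, -0.0]
force: [0.2, -0.2, -0.2]
width: 0.497
gripper_force: 0.0
```

>>> arm_command:
  dp:
    - [-0.15,-1,0]
    - [0,-1,0]
    - [0,-1,0]
    - [0,-1,0]
    - [0,-1,0]
    - [0,-1,0]
    - [0,-1,0]
    - [0,-1,0]
    - [0,-1,0]
    - [0,-1,0]
  angular:
    - [0,0,0]
    - [0,0,0]
    - [0,0,0]
    - [0,0,0]
    - [0,0,0]
    - [0,0,0]
    - [0,0,0]
    - [0,0,0]
    - [0,0,0]
    - [0,0,0]
  claw: [0.5,0.5,0.5,0.5,0.5,0.5,0.5,0.5,0.5,0.5]

```text
clock: 9.4
position: [0.4332, -0.0383, 0.1304]
ee_rot: [0.001, 3.141, -0.0]
force: [-0.3, 0.4, 0.6]
width: 0.499
gripper_force: 0.0
```

>>> arm_command:
  dp:
    - [0,-1,0]
    - [0,-0.81,0]
    - [0,0,0]
    - [0,0,0.6]
    - [0,0,1]
    - [0,0,0.9]
    - [0,0,0.6]
    - [0,0,0.2]
    - [0,0,0]
  angular:
    - [0,0,0]
    - [0,0,0]
    - [0,0,0]
    - [0,0,0]
    - [0,0,0]
    - [0,0,0]
    - [0,0,0]
    - [0,0,0]
    - [0,0,0]
  claw: [0.5,0.5,0.5,0.5,0.5,0.5,0.5,0.5,0.5]

```text
clock: 10.3
position: [0.433, -0.0818, 0.047]
ee_rot: [0.0, -3.141, -0.0]
force: [0.6, 0.6, 0.6]
width: 0.495
gripper_force: 0.0
```

>>> arm_command:
  dp:
    - [0,0,0]
    - [0,0,0]
    - [0,0,0]
    - [0,0,0]
    - [0,0,0]
    - [0,0,0]
  angular:
    - [0,0,0]
    - [0,0,0]
    - [0,0,0]
    - [0,0,0]
    - [0,0,0]
    - [0,0,0]
  claw: [0,0,0,0,0,0]
  force: 45

```text
clock: 10.9
position: [0.4335, -0.082, 0.0474]
ee_rot: [0.0, 3.141, 0.001]
force: [-0.7, 1.5, 7.3]
width: 0.225
gripper_force: 45.0
```

>>> arm_command:
  dp:
    - [0,0,-0.5]
    - [0,0,-1]
    - [0,0,-1]
    - [0,0,-1]
    - [0,0,-0.5]
    - [0,1,0]
    - [0,1,0]
    - [0,1,0]
    - [0,1,0]
    - [0,1,0]
  angular:
    - [0,0,0]
    - [0,0,0]
    - [0,0,0]
    - [0,0,0]
    - [0,0,0]
    - [0,0,0]
    - [0,0,0]
    - [0,0,0]
    - [0,0,0]
    - [0,0,0]
  claw: [0,0,0,0,0,0,0,0,0,0]

```text
clock: 11.9
position: [0.432, 0.0433, 0.1463]
ee_rot: [-0.001, -3.14, 0.001]
force: [-0.1, 0.7, -6.7]
width: 0.224
gripper_force: 45.0
```

>>> arm_command:
  dp:
    - [-0.24,1,0]
    - [-0.24,1,0]
    - [-0.24,1,0]
    - [-0.24,1,0]
    - [0,1,0]
    - [0,1,0]
    - [0,1,0]
    - [0,1,0]
    - [0,1,0]
    - [0,1,0]
  angular:
    - [0,0,0]
    - [0,0,0]
    - [0,0,0]
    - [0,0,0]
    - [0,0,0]
    - [0,0,0]
    - [0,0,0]
    - [0,0,0]
    - [0,0,0]
    - [0,0,0]
  claw: [0,0,0,0,0,0,0,0,0,0]

```text
clock: 12.9
position: [0.4563, 0.2928, 0.146]
ee_rot: [-0.001, -3.14, 0.003]
force: [1.0, 0.9, -6.7]
width: 0.224
gripper_force: 45.0
```

>>> arm_command:
  dp:
    - [0,0.29,0]
    - [0,0,0]
    - [0,0,0.5]
    - [0,0,1]
    - [0,0,1]
    - [0,0,0.6]
    - [0,0,0.2]
    - [0,0,0.1]
    - [0,0,0]
  angular:
    - [0,0,0]
    - [0,0,0]
    - [0,0,0]
    - [0,0,0]
    - [0,0,0]
    - [0,0,0]
    - [0,0,0]
    - [0,0,0]
    - [0,0,0]
  claw: [0,0,0,0,0,0,0,0,0]

```text
clock: 13.8
position: [0.4576, 0.2994, 0.0621]
ee_rot: [0.002, 3.141, -0.0]
force: [0.1, 0.6, -7.2]
width: 0.226
gripper_force: 45.0
```

Target z is about 0.059, so I'll lower another 3 mm, release, lift and check.

>>> arm_command:
  dp:
    - [0,0,0.1]
    - [0,0,0.03]
    - [0,0,0]
    - [0,0,0]
    - [0,0,0]
    - [0,0,0]
    - [0,0,-0.5]
    - [0,0,-1]
    - [0,0,-1]
    - [0,0,-0.5]
  angular:
    - [0,0,0]
    - [0,0,0]
    - [0,0,0]
    - [0,0,0]
    - [0,0,0]
    - [0,0,0]
    - [0,0,0]
    - [0,0,0]
    - [0,0,0]
    - [0,0,0]
  claw: [0,0,0,0.4,0.4,0.4,0.4,0.4,0.4,0.4]

```text
clock: 14.8
position: [0.4582, 0.3006, 0.1365]
ee_rot: [0.001, 3.139, 0.003]
force: [0.2, 0.0, -0.4]
width: 0.4
gripper_force: 0.0
```

>>> arm_command:
  dp:
    - [0.1,-1,0]
    - [0.1,-1,0]
    - [0.1,-1,0]
    - [0.1,-1,0]
    - [0.1,-1,0]
    - [0.1,-1,0]
    - [0.1,-1,0]
    - [0.1,-1,0]
    - [0.1,-1,0]
    - [0.1,-1,0]
  angular:
    - [0,0,0]
    - [0,0,0]
    - [0,0,0]
    - [0,0,0]
    - [0,0,0]
    - [0,0,0]
    - [0,0,0]
    - [0,0,0]
    - [0,0,0]
    - [0,0,0]
  claw: [0.4,0.4,0.4,0.4,0.4,0.4,0.4,0.4,0.4,0.4]

```text
clock: 15.8
position: [0.432, 0.049, 0.134]
ee_rot: [0.0, 3.141, 0.0]
force: [0.8, -0.3, 0.4]
width: 0.403
gripper_force: 0.0
```

>>> arm_command:
  dp:
    - [0.1,-1,0]
    - [0.1,-1,0]
    - [0.1,-1,0]
    - [0.1,-1,0]
    - [0.1,-1,0]
    - [0.1,-1,0]
    - [0.1,-1,0]
    - [0.1,-1,0]
    - [0.05,-1,0]
    - [0,-1,0]
  angular:
    - [0,0,0]
    - [0,0,0]
    - [0,0,0]
    - [0,0,0]
    - [0,0,0]
    - [0,0,0]
    - [0,0,0]
    - [0,0,0]
    - [0,0,0]
    - [0,0,0]
  claw: [0.4,0.4,0.4,0.4,0.4,0.4,0.4,0.4,0.4,0.4]

```text
clock: 16.8
position: [0.4105, -0.201, 0.134]
ee_rot: [0.001, 3.141, 0.0]
force: [0.8, -0.8, -0.0]
width: 0.4
gripper_force: 0.0
```

>>> arm_command:
  dp:
    - [0,-0.43,0]
    - [0,0,0]
  angular:
    - [0,0,0]
    - [0,0,0]
  claw: [0.4,0.4]

```text
clock: 17.0
position: [0.4107, -0.2119, 0.1339]
ee_rot: [0.004, 3.141, -0.001]
force: [-0.6, 0.3, -0.8]
width: 0.402
gripper_force: 0.0
```

```bash
python3 - <<'E'
from h import *
save(grab('wrist'),'pics/w2.png'); t=grab('top'); save(t,'pics/t2.png',(170,130,490,260),2.5)
E
```

```text
(no output)
```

View pics/w2.png

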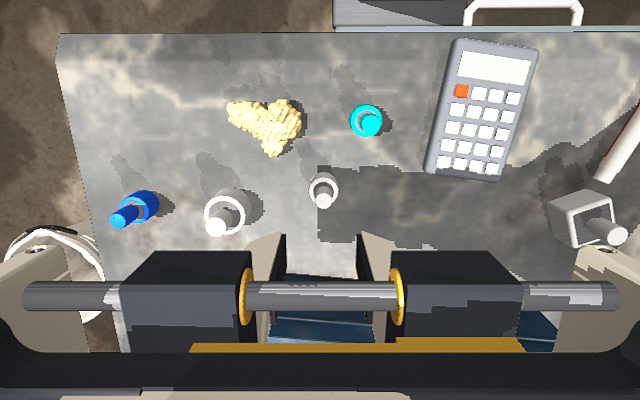

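View pics/t2.png

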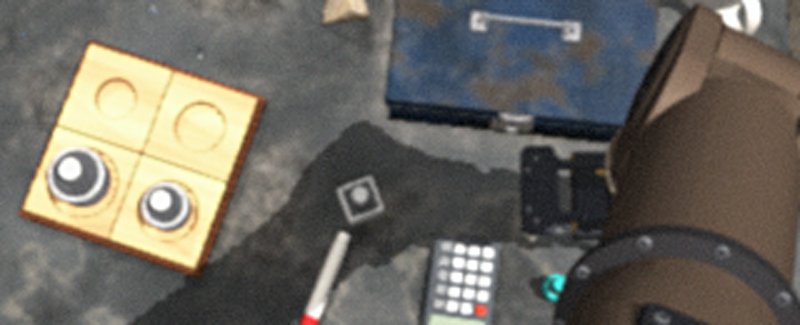

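In the top view XL (80,172) and L (165,205) both sit in their wells. The wrist view shows the plain steel S at (322,190), centred between the fingers, with the turquoise and blue ones well clear. I'll descend and grip it.

>>> arm_command:
  dp:
    - [-0.03,0.06,0.5]
    - [0,0,1]
    - [0,0,1]
    - [0,0,0.9]
    - [0,0,0.5]
    - [0,0,0.3]
    - [0,0,0]
  angular:
    - [0,0,0]
    - [0,0,0]
    - [0,0,0]
    - [0,0,0]
    - [0,0,0]
    - [0,0,0]
    - [0,0,0]
  claw: [0.4,0.4,0.4,0.4,0.4,0.4,0.4]

```text
clock: 17.8
position: [0.4113, -0.208, 0.0281]
ee_rot: [0.002, -3.14, -0.002]
force: [0.5, -0.3, -0.4]
width: 0.4
gripper_force: 0.0
```

>>> arm_command:
  dp:
    - [0,0,0]
    - [0,0,0]
    - [0,0,0]
    - [0,0,0]
    - [0,0,0]
    - [0,0,0]
  angular:
    - [0,0,0]
    - [0,0,0]
    - [0,0,0]
    - [0,0,0]
    - [0,0,0]
    - [0,0,0]
  claw: [0,0,0,0,0,0]
  force: 20

```text
clock: 18.4
position: [0.412, -0.2095, 0.0291]
ee_rot: [0.001, 3.141, -0.0]
force: [0.6, 0.1, 6.0]
width: 0.143
gripper_force: 20.0
```

>>> arm_command:
  dp:
    - [0,0,-0.5]
    - [0,0,-1]
    - [0,0,-1]
    - [0,0,-1]
    - [0,0,-0.5]
    - [0,1,0]
    - [0,1,0]
    - [0,1,0]
    - [0,1,0]
    - [0,1,0]
  angular:
    - [0,0,0]
    - [0,0,0]
    - [0,0,0]
    - [0,0,0]
    - [0,0,0]
    - [0,0,0]
    - [0,0,0]
    - [0,0,0]
    - [0,0,0]
    - [0,0,0]
  claw: [0,0,0,0,0,0,0,0,0,0]

```text
clock: 19.4
position: [0.4111, -0.0833, 0.1286]
ee_rot: [-0.001, -3.141, -0.0]
force: [-0.4, -0.5, -0.6]
width: 0.145
gripper_force: 20.0
```

>>> arm_command:
  dp:
    - [0,1,0]
    - [0,1,0]
    - [0,1,0]
    - [0,1,0]
    - [0,1,0]
    - [-0.59,1,0]
    - [-0.59,1,0]
    - [-0.59,1,0]
    - [-0.59,1,0]
    - [-0.59,1,0]
  angular:
    - [0,0,0]
    - [0,0,0]
    - [0,0,0]
    - [0,0,0]
    - [0,0,0]
    - [0,0,0]
    - [0,0,0]
    - [0,0,0]
    - [0,0,0]
    - [0,0,0]
  claw: [0,0,0,0,0,0,0,0,0,0]

```text
clock: 20.4
position: [0.4855, 0.1666, 0.1284]
ee_rot: [-0.001, -3.141, 0.001]
force: [0.6, -0.0, 0.1]
width: 0.145
gripper_force: 20.0
```

>>> arm_command:
  dp:
    - [-0.59,1,0]
    - [-0.59,1,0]
    - [-0.59,1,0]
    - [-0.59,1,0]
    - [0,0.25,0]
    - [0,0,0]
    - [0,0,0.5]
    - [0,0,1]
    - [0,0,1]
    - [0,0,0.5]
  angular:
    - [0,0,0]
    - [0,0,0]
    - [0,0,0]
    - [0,0,0]
    - [0,0,0]
    - [0,0,0]
    - [0,0,0]
    - [0,0,0]
    - [0,0,0]
    - [0,0,0]
  claw: [0,0,0,0,0,0,0,0,0,0]

```text
clock: 21.4
position: [0.5428, 0.2696, 0.0512]
ee_rot: [-0.003, -3.138, 0.004]
force: [-0.2, -0.5, -1.2]
width: 0.142
gripper_force: 20.0
```

>>> arm_command:
  dp:
    - [-0.04,0.05,0.3]
    - [0,0,0.12]
    - [0,0,0]
    - [0,0,0]
    - [0,0,0]
    - [0,0,0]
    - [0,0,-0.5]
    - [0,0,-1]
    - [0,0,-1]
    - [0,0,-1]
  angular:
    - [0,0,0]
    - [0,0,0]
    - [0,0,0]
    - [0,0,0]
    - [0,0,0]
    - [0,0,0]
    - [0,0,0]
    - [0,0,0]
    - [0,0,0]
    - [0,0,0]
  claw: [0,0,0,0.4,0.4,0.4,0.4,0.4,0.4,0.4]

```text
clock: 22.4
position: [0.5456, 0.2731, 0.1328]
ee_rot: [0.001, 3.141, 0.001]
force: [-0.3, 0.4, 0.4]
width: 0.399
gripper_force: 0.0
```

>>> arm_command:
  dp:
    - [0.51,-1,0]
    - [0.51,-1,0]
    - [0.51,-1,0]
    - [0.51,-1,0]
    - [0.51,-1,0]
    - [0.51,-1,0]
    - [0.51,-1,0]
    - [0.51,-1,0]
    - [0.51,-1,0]
    - [0,-1,0]
  angular:
    - [0,0,0]
    - [0,0,0]
    - [0,0,0]
    - [0,0,0]
    - [0,0,0]
    - [0,0,0]
    - [0,0,0]
    - [0,0,0]
    - [0,0,0]
    - [0,0,0]
  claw: [0.4,0.4,0.4,0.4,0.4,0.4,0.4,0.4,0.4,0.4]

```text
clock: 23.4
position: [0.4291, 0.0223, 0.1316]
ee_rot: [-0.0, -3.142, -0.001]
force: [0.3, -0.2, -0.3]
width: 0.402
gripper_force: 0.0
```

>>> arm_command:
  dp:
    - [0,-1,0]
    - [0,-1,0]
    - [0,-1,0]
    - [0,-1,0]
    - [0,-1,0]
    - [0,-1,0]
    - [0,-1,0]
    - [0,-1,0]
    - [0,-1,0]
    - [0,-1,0]
  angular:
    - [0,0,0]
    - [0,0,0]
    - [0,0,0]
    - [0,0,0]
    - [0,0,0]
    - [0,0,0]
    - [0,0,0]
    - [0,0,0]
    - [0,0,0]
    - [0,0,0]
  claw: [0.4,0.4,0.4,0.4,0.4,0.4,0.4,0.4,0.4,0.4]

```text
clock: 24.4
position: [0.4308, -0.228, 0.1319]
ee_rot: [0.001, 3.14, -0.0]
force: [0.8, 0.5, -0.0]
width: 0.402
gripper_force: 0.0
```

>>> arm_command:
  dp:
    - [0,-1,0]
    - [0,-1,0]
    - [0,-0.7,0]
    - [0,0,0]
  angular:
    - [0,0,0]
    - [0,0,0]
    - [0,0,0]
    - [0,0,0]
  claw: [0.4,0.4,0.4,0.4]

```text
clock: 24.8
position: [0.4304, -0.2972, 0.1318]
ee_rot: [0.006, 3.14, -0.003]
force: [0.6, -0.3, -0.3]
width: 0.402
gripper_force: 0.0
```

>>> arm_command:
  dp:
    - [0,0.05,0.5]
    - [0,0,1]
    - [0,0,1]
    - [0,0,0.8]
    - [0,0,0.4]
    - [0,0,0.17]
    - [0,0,0]
  angular:
    - [0,0,0]
    - [0,0,0]
    - [0,0,0]
    - [0,0,0]
    - [0,0,0]
    - [0,0,0]
    - [0,0,0]
  claw: [0.4,0.4,0.4,0.4,0.4,0.4,0.4]

```text
clock: 25.5
position: [0.4306, -0.2925, 0.0338]
ee_rot: [0.0, -3.141, -0.001]
force: [0.3, 0.3, 0.2]
width: 0.399
gripper_force: 0.0
```

>>> arm_command:
  dp:
    - [0,0,0]
    - [0,0,0]
    - [0,0,0]
    - [0,0,0]
    - [0,0,0]
    - [0,0,0]
  angular:
    - [0,0,0]
    - [0,0,0]
    - [0,0,0]
    - [0,0,0]
    - [0,0,0]
    - [0,0,0]
  claw: [0,0,0,0,0,0]
  force: 25

```text
clock: 26.1
position: [0.431, -0.2935, 0.0344]
ee_rot: [0.001, 3.141, -0.001]
force: [-0.9, -1.4, 5.2]
width: 0.179
gripper_force: 25.0
```

>>> arm_command:
  dp:
    - [0,0,-0.5]
    - [0,0,-1]
    - [0,0,-1]
    - [0,0,-1]
    - [0,0,-0.5]
    - [0,1,0]
    - [0,1,0]
    - [0,1,0]
    - [0,1,0]
    - [0,1,0]
  angular:
    - [0,0,0]
    - [0,0,0]
    - [0,0,0]
    - [0,0,0]
    - [0,0,0]
    - [0,0,0]
    - [0,0,0]
    - [0,0,0]
    - [0,0,0]
    - [0,0,0]
  claw: [0,0,0,0,0,0,0,0,0,0]

```text
clock: 27.1
position: [0.4298, -0.1668, 0.1337]
ee_rot: [-0.0, -3.14, -0.001]
force: [-0.0, 0.3, -3.1]
width: 0.177
gripper_force: 24.9
```

>>> arm_command:
  dp:
    - [0,1,0]
    - [0,1,0]
    - [0,1,0]
    - [0,1,0]
    - [0,1,0]
    - [0,1,0]
    - [0,1,0]
    - [0,1,0]
    - [-0.57,1,0]
    - [-0.57,1,0]
  angular:
    - [0,0,0]
    - [0,0,0]
    - [0,0,0]
    - [0,0,0]
    - [0,0,0]
    - [0,0,0]
    - [0,0,0]
    - [0,0,0]
    - [0,0,0]
    - [0,0,0]
  claw: [0,0,0,0,0,0,0,0,0,0]

```text
clock: 28.1
position: [0.4586, 0.0829, 0.1338]
ee_rot: [-0.0, -3.14, 0.0]
force: [1.1, -0.1, -2.3]
width: 0.178
gripper_force: 24.9
```

>>> arm_command:
  dp:
    - [-0.57,1,0]
    - [-0.57,1,0]
    - [-0.57,1,0]
    - [-0.57,1,0]
    - [0,0.13,0]
    - [0,0,0]
    - [0,0,0.5]
    - [0,0,1]
    - [0,0,1]
    - [0,0,0.5]
  angular:
    - [0,0,0]
    - [0,0,0]
    - [0,0,0]
    - [0,0,0]
    - [0,0,0]
    - [0,0,0]
    - [0,0,0]
    - [0,0,0]
    - [0,0,0]
    - [0,0,0]
  claw: [0,0,0,0,0,0,0,0,0,0]

```text
clock: 29.1
position: [0.5143, 0.1832, 0.0566]
ee_rot: [-0.003, -3.138, 0.003]
force: [-1.1, 0.4, -2.6]
width: 0.174
gripper_force: 24.9
```

>>> arm_command:
  dp:
    - [-0.03,0.02,0.3]
    - [0,0,0.11]
    - [0,0,0]
    - [0,0,0]
    - [0,0,0]
    - [0,0,0]
    - [0,0,-0.5]
    - [0,0,-1]
    - [0,0,-1]
    - [0,0,-1]
  angular:
    - [0,0,0]
    - [0,0,0]
    - [0,0,0]
    - [0,0,0]
    - [0,0,0]
    - [0,0,0]
    - [0,0,0]
    - [0,0,0]
    - [0,0,0]
    - [0,0,0]
  claw: [0,0,0,0.4,0.4,0.4,0.4,0.4,0.4,0.4]

```text
clock: 30.1
position: [0.5171, 0.1857, 0.1383]
ee_rot: [0.001, 3.141, 0.001]
force: [-0.5, -0.3, -0.4]
width: 0.401
gripper_force: 0.0
```

>>> arm_command:
  dp:
    - [0,-1,-0.5]
    - [0,-1,-0.5]
    - [0,-1,-0.5]
    - [0,-1,-0.5]
    - [0,-1,-0.5]
    - [0,-1,-0.5]
    - [0,-1,-0.5]
    - [0,-1,0]
    - [0,-1,0]
    - [0,0,0]
  angular:
    - [0,0,0]
    - [0,0,0]
    - [0,0,0]
    - [0,0,0]
    - [0,0,0]
    - [0,0,0]
    - [0,0,0]
    - [0,0,0]
    - [0,0,0]
    - [0,0,0]
  claw: [0.4,0.4,0.4,0.4,0.4,0.4,0.4,0.4,0.4,0.4]

```text
clock: 31.1
position: [0.5167, -0.0434, 0.2251]
ee_rot: [0.009, 3.14, -0.002]
force: [-0.1, -0.3, 0.3]
width: 0.399
gripper_force: 0.0
```

```bash
python3 - <<'E'
from h import *
t=grab('top'); save(t,'pics/t3.png',(170,130,490,260),2.5)
P=pts(t)
for z,(x,y) in {.077:(.458,.300),.071:(.43,.213),.065:(.516,.185),.059:(.545,.272)}.items():
    m=(np.hypot(P[...,0]-x,P[...,1]-y)<.03)&(abs(P[...,2]-z)<.005); print(z,m.sum(),P[m].mean(0).round(4) if m.any() else '')
E
```

```text
0.077 60 [0.4579 0.2987 0.0758]
0.071 51 [0.4292 0.211  0.0702]
0.065 34 [0.5172 0.1845 0.0644]
0.059 26 [0.5452 0.2719 0.0579]
```

View pics/t3.png

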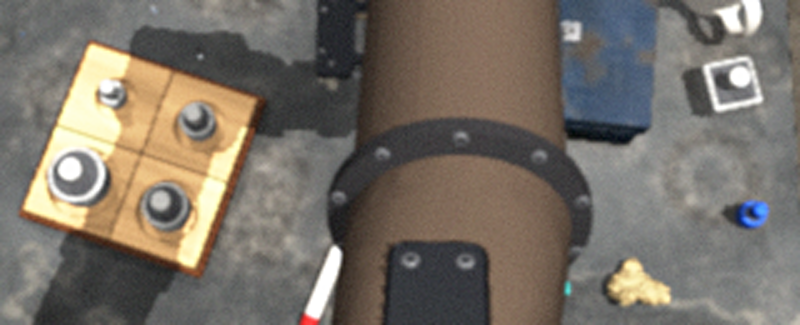

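All four weights stand in their own wells: S (112,93), M (195,120), XL (78,175) and L (165,205). Their knob tops are at the expected heights. The gripper is clear, so I'll hand in.

```bash
python3 -c "
from cell import arm
print(arm.sign_off())"
```

```text
the job is handed in; nothing more can be done
None
```

All four round weights stand upright in their matching wells, the two square weights and the blue and turquoise look-alikes were never gripped or moved, and the job was handed in at about 31 s.

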